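Pack the pastry wheel and hook its box cover shut

TASK

Pack the pastry wheel for sale: lay it flat in the wooden box, lengthwise, so that the cover can close over it. Then close the box with the loose wooden cover: hold the cover tilted, hook its blue tongue edge under the blue lip of the box, and swing the other end down until the cover lies flat on the ledges inside the walls. Leave the masher, the egg cup, the glass shaker and the kitchen timer standing where they are.

Things in the scene. Friction and masses are not known exactly. Their poses are not given: they have to be found in the camera images.
- box: Open wooden box, fixed at a varying yaw, 212 (x) x 118 (y) mm outside. Origin: centre of its underside, on the worktop; +x points to its lip end, z up. In its frame, mm: floor top z = 6; side walls' inner faces y = +-52, tops z = 46; near wall (-x end) inner face x = -99, top z = 40; far wall inner face x = 99, top z = 46.
- box_lip (a point): Middle of the lower inner edge of the lip, at (85, 0, 39) mm in the box frame. The lip is a blue-painted board across the far end of the box over its full inside width, from x = 85 to the end wall, underside z = 39, top z = 46.
- box_ledge (a point): Lip end of the left ledge, at (70, 47, 30) mm in the box frame. A ledge for the cover runs along each side wall, 10 mm wide (|y| 42 to 52), 6 thick, top z = 30, from x = -99 only to x = 70; none at the near wall or below the lip, so there the tilted tongue can dip below z = 30. Closed, the cover's underside is at z = 30, its tongue 8 to 14 mm under the lip.
- box_floor (a point): Middle of the open part of the box's inner floor, at (-7, 0, 6) mm in the box frame; the mouth above it is clear from x = -99 to 85 mm and, between the ledges, 84 mm wide.
- cover: Loose cover of pale wood, 192 (x) x 98 (y) mm, 0.18 kg (varies), lying grip up on the worktop. Origin: centre of its underside; +x points to its tongue. Board 8 mm thick from x = -96 to 78 mm; tongue painted blue from x = 78 to 96 mm, 5 mm thick, flush with the underside.
- cover_tongue (a point): Middle of the tongue's end face, at (96, 0, 2.5) mm in the cover's frame.
- cover_grip (a point): In the cover's grip, at (0, 0, 30) mm in the cover's frame: a good TCP height, fingers closing along the cover's x. The grip is an upright dark wooden bar at the cover's middle, 12 mm thick along x, 60 mm wide along y, from the board's top (z = 8) to z = 42 mm.
- pastry_wheel: Pastry wheel lying flat, 39 x 166 x 17 mm, 0.06 kg (varies). Origin: middle of its length and width, on its underside; its length runs along its y axis. Brown wooden handle at its -y end, y = -83 to 8 mm, up to 20 mm wide and 17 mm high (grasp it across, about y = -15 mm); a metal wheel of 40 mm diameter centred at y = 63 mm.
- wood_masher: Bystander: turned wooden masher, 50 mm diameter, 128 mm tall, standing on its head between or behind the box and the cover. Origin: centre of its underside.
- egg_cup_1: Bystander: white egg cup, 49 mm diameter, 57 mm tall, standing beyond the pastry wheel's handle. Origin: centre of its underside.
- shaker_glass: Bystander: glass shaker with a metal top, 44 mm diameter, 90 mm tall, standing behind the work. Origin: centre of its underside.
- kitchen_timer: Bystander: red and white kitchen timer, 65 mm diameter, 53 mm tall, standing behind the work. Origin: centre of its underside.

How it is judged:
On the way, in this order (a step that is already met when the one before it is completed fails the run):
1. the pastry wheel lies flat in the box, lengthwise, let go (x of pastry_wheel in the frame of box between -0.045 and 0.045 m and y of pastry_wheel in the frame of box between -0.04 and 0.04 m and z of pastry_wheel in the frame of box below 0.014 m and angle between the y axis of pastry_wheel and the x axis of box, either way round below 0.4 rad and angle between pastry_wheel's own z axis and vertical below 0.2 rad and contact force between the fingers and pastry_wheel below 0.3 N), for 0.2 s.
2. the cover, tilted by 0.05 rad or more, has its tongue under the lip of the box (x of cover_tongue in the frame of box above 0.087 m and z of cover_tongue in the frame of box below 0.039 m and angle between cover's own z axis and vertical between 0.05 and 0.9 rad), for 0.1 s.
At the end, for the whole second after the job is handed in: The pastry wheel lies flat and lengthwise on the box floor (within 45 mm along, 40 mm across); the cover lies on the ledges, tongue at least 2 mm under the lip, level within 0.03 rad, underside 27 to 33 mm up, centred within 6 mm, square within 0.08 rad; both at rest (x of pastry_wheel in the frame of box between -0.045 and 0.045 m and y of pastry_wheel in the frame of box between -0.04 and 0.04 m and z of pastry_wheel in the frame of box below 0.014 m and angle between the y axis of pastry_wheel and the x axis of box, either way round below 0.4 rad and angle between pastry_wheel's own z axis and vertical below 0.2 rad and x of cover_tongue in the frame of box above 0.087 m and z of cover_tongue in the frame of box below 0.039 m and x of cover in the frame of box between -0.006 and 0.006 m and y of cover in the frame of box between -0.006 and 0.006 m and z of cover in the frame of box between 0.027 and 0.033 m and angle between cover's own z axis and vertical below 0.03 rad and angle between the x axis of cover and the x axis of box, either way round below 0.08 rad and linear speed of each of cover, pastry_wheel below 0.02 m/s); the robot touches nothing.
It fails at once if the masher is pushed over or moved by more than 25 mm (distance of wood_masher from where it was at the start of the episode above 0.025 m or angle between wood_masher's own z axis and vertical above 0.5 rad).
It fails at once if the egg cup is pushed over or moved by more than 25 mm (distance of egg_cup_1 from where it was at the start of the episode above 0.025 m or angle between egg_cup_1's own z axis and vertical above 0.5 rad).
It fails at once if the glass shaker is pushed over or moved by more than 25 mm (distance of shaker_glass from where it was at the start of the episode above 0.025 m or angle between shaker_glass's own z axis and vertical above 0.5 rad).
It fails at once if the kitchen timer is pushed over or moved by more than 25 mm (distance of kitchen_timer from where it was at the start of the episode above 0.025 m or angle between kitchen_timer's own z axis and vertical above 0.5 rad).
It also fails if it takes over 58 s, if anything falls off the work surface, if the arm or the gripper's body presses on something with over 40 N, if the wrist force passes 120 N, or if a joint passes its speed limit or range.

ROBOT

A 6-joint arm with a two-finger parallel gripper is mounted at the origin on a cart in front of the work surface, level with it; the furniture and walls round the work are solid. World frame = base frame: x ahead of the robot, y to its left, z up, the work surface at z = 0. Lengths are in m, angles in rad, forces in N, time in s.
With the tool pointing down it reaches from about 0.35 to 0.85 m from the base axis. Payload 8.1 kg.
Tool frame: the origin (TCP) lies between the finger pads, 19 mm behind the fingertips; this is the grasp point; z points along the fingers, y is the line along which they close (so a half turn about z gives the same grasp; the last joint's range is limited). The gripper opens to 85 mm and grips with 20 to 120 N. Pads are 22 mm wide; open, the fingers measure 114 mm over their backs; the gripper's body (76 mm by 85 mm) begins 54 mm behind the grasp point. The pads swing forward as they close: fully open they stand 13 mm farther back than shut.
Start: joints at [1.2, 0.13, 1.488, -0, 1.523, -0.085], TCP at [0.169, 0.576, 0.25] pointing down, gripper open.
Joint ranges: [-2.96, 2.96], [-0.89, 2.26], [0.02, 2.5], [-1.34, 4.48], [0, 2.73], [-2.66, 2.66]. Speed limits (rad/s): [2.39, 2.39, 2.79, 3.14, 3.14, 3.14].

INTERFACE

Orientations are given as a rotation vector (axis times angle).
In Python, from rig import bot gives the robot as it stands.
- The arm moves only by the tool inch_along, called after "Emit:" as name(argument=value, ...) on one line, values as JSON. Schema: {"type":"object","properties":{"segments":{"type":"array","items":{"type":"array","items":{"type":"number"},"minItems":5,"maxItems":5},"minItems":1,"maxItems":10},"only":{"type":"string"},"quiet":{"type":"boolean"},"lines":{"type":"string"}},"required":["segments"],"additionalProperties":false}. segments is a list of rows, 1 to 10 of them, each of 5 numbers: dx, dy, dz in units of 100 mm, then a turn about the tool's z in rad, then the finger opening in m; each row is the pose to reach, as a shift and turn from the pose commanded when the call began, along the tool's axes at that moment; what a row does not reach only later rows make up. A row lasts 1/12 s, in which the tool goes at most 0.0417 m and 0.125 rad, less where a joint would pass 70% of its speed; a pose out of reach is approached as far as the arm can. The fingers move at their own pace and stop on an object; the grip force is fixed at half the most. Time passes only in rows, so rows that do not move let the fingers close. The tool returns the time, the measured TCP pose, the force, the opening and the grip force at its end. only (a regular expression) keeps the lines of the reply that match it, lines (a string "A,B") keeps lines A to B, and quiet returns only ok. Input that does not fit is refused with a message, and nothing moves.
- bot.observe(): the state, without advancing time (a new reading comes with each control period).
- bot.capture(name): name is "scene" or "top"; returns the picture (400x640x3 uint8, blue, green, red); there is no depth.
- bot.camera_info(name): a dict with "fov_y" (degrees; the focal length in pixels is half the picture's height over the tangent of half this angle, whatever the lens; pixels are square), "cx", "cy" (the principal point, pixels), "xyz" and "rotation" of the camera in the world. Camera axes: x right, y up, looking along -z (the intrinsics and any distortion apply to the point x, -y, -z); pixel columns grow to the right and rows downward; lengths in m; the calibration is good to about 2 mm. A picture is of the moment at which its call begins. camera_info takes no time and is no camera call.
- bot.close_job(): hands the job in; it is judged then, once.
The state is a dict: "clock": time; "joints": joint angles; "qd": joint speeds; "joint_efforts": joint torques, N m; "eef_pos": TCP position; "eef_rot": TCP orientation; "contact_force": force on the tool from outside, world axes, zero at the start; "ft_torque": the same for the moment, N m; "grip_width": finger opening in m; "finger_force": force on a finger pad.
Only numpy, scipy, OpenCV 4.12 (cv2) and the standard library are available. Lean on these libraries where they do the work, as an engineer would, in place of code of your own. Each camera call takes 0.05 s, during which the arm holds its last target. There are 200 camera calls.

## Working session

There is one attempt and no reset: what is moved stays moved. The work goes in short steps, Python scripts to look and compute and a tool call to move; the robot and the scene stay as the last step left them, time stands still between calls to the robot, and variables do not carry over. Pictures are saved under pics/ and viewed, at most 10 in all, crops included, and the job is handed in when it is done.

```bash
ls; mkdir -p pics
```

Run:
```python
from rig import bot
import cv2
for n in("scene","top"):
    cv2.imwrite(f"pics/{n}0.png",bot.capture(n)); print(n,bot.camera_info(n))
print(bot.observe())
```

```text
pics
rig.py
scene {'fov_y': 53.98560743937904, 'cx': 320.4310527439614, 'cy': 196.34674410235937, 'xyz': array([-0.0270203 , -0.80977826,  0.53516051]), 'rotation': array([ 1.05828066, -0.388764  , -0.59151607])}
top {'fov_y': 53.36781016671205, 'cx': 318.67313964815577, 'cy': 200.4133964065543, 'xyz': array([ 0.42416052, -0.03265751,  1.2312558 ]), 'rotation': array([ 0.10023213, -0.12626476, -1.55062353])}
{'clock': 0.1, 'joints': array([ 1.19957818e+00,  1.31118694e-01,  1.48921096e+00, -1.20410772e-06,
        1.52302656e+00, -8.54239952e-02]), 'qd': array([ 0.00032123,  0.00082269, -0.00275444,  0.00183226,  0.00032732,
        0.00083172]), 'joint_efforts': array([ 1.84526070e-03, -5.70951748e+01, -5.01944590e+01, -1.00610266e-04,
        8.22358299e-03, -6.07335963e-06]), 'eef_pos': array([0.16896553, 0.57520528, 0.2490073 ]), 'eef_rot': array([-4.47341220e-01, -3.10917713e+00,  2.69838200e-03]), 'contact_force': array([0.01305981, 0.87322764, 0.54947563]), 'ft_torque': array([ 0.00996364,  0.04481349, -0.02150389]), 'finger_force': 0.0, 'grip_width': 0.08521285458920684}
```

View pics/top0.png

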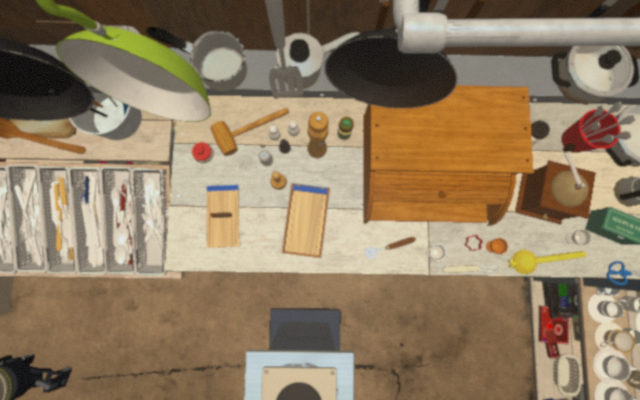

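View pics/scene0.png

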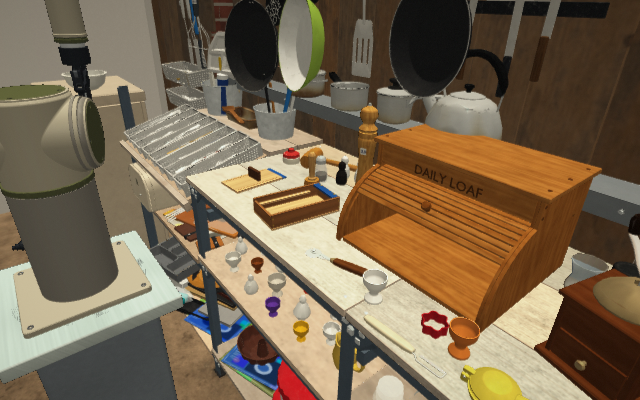

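The top view shows the box at about (305,220) with its lip up (+x world). The cover is at (223,217) with its tongue up, the wheel at (390,246) with its handle to the right, the masher at (278,180), and the egg cup at (437,252). Next I'll measure with sub-pixel fits.

Create h.py:
```python
import numpy as np, cv2
from scipy.spatial.transform import Rotation as R
from rig import bot
def cam(n):
    c=bot.camera_info(n); f=200/np.tan(np.radians(c["fov_y"]/2))
    return c,f,R.from_rotvec(c["rotation"]).as_matrix()
def ray(n,uv):
    c,f,M=cam(n); uv=np.atleast_2d(uv).astype(float)
    d=np.c_[(uv[:,0]-c["cx"])/f,-(uv[:,1]-c["cy"])/f,-np.ones(len(uv))]
    return c["xyz"],d@M.T
def plane(n,uv,z):
    o,d=ray(n,uv); return o+d*((z-o[2])/d[:,2])[:,None]
def proj(n,p):
    c,f,M=cam(n); q=(np.atleast_2d(p)-c["xyz"])@M
    return np.c_[c["cx"]-f*q[:,0]/q[:,2],c["cy"]+f*q[:,1]/q[:,2]]
```

Run:
```python
from h import *
a=cv2.imread("pics/top0.png")
cv2.imwrite("pics/topz.png",cv2.resize(a[160:280,195:445],None,fx=3.2,fy=3.2,interpolation=cv2.INTER_CUBIC))
hsv=cv2.cvtColor(a,cv2.COLOR_BGR2HSV)
m=cv2.inRange(hsv,(105,90,60),(130,255,255)); 
n,l,s,c=cv2.connectedComponentsWithStats(m)
for i in range(1,n):
    if s[i,4]>15: print("blue",s[i],c[i])
print(hsv[246,372:420:3].tolist()); print(hsv[217,230:240].tolist(), hsv[215,211:224].tolist())
```

```text
blue [ 85 179   3  22  37] [ 86.27027027 189.43243243]
blue [208 186  30   4 109] [222.23853211 187.4587156 ]
blue [294 186  32   7 126] [309.67460317 188.88095238]
blue [608 262   9  22  38] [610.42105263 272.21052632]
blue [613 271  10   5  20] [617.05 272.45]
blue [562 297   7  10  45] [565.37777778 301.51111111]
[[21, 32, 220], [23, 39, 223], [24, 44, 221], [22, 40, 224], [22, 41, 210], [20, 88, 159], [13, 137, 130], [13, 147, 127], [13, 133, 132], [14, 89, 149], [18, 61, 175], [20, 50, 203], [22, 45, 217], [21, 48, 218], [22, 47, 219], [21, 47, 211]]
[[17, 113, 179], [18, 113, 191], [18, 118, 204], [18, 115, 216], [18, 113, 218], [17, 120, 211], [17, 118, 212], [18, 113, 213], [18, 91, 208], [19, 60, 217]] [[15, 134, 124], [14, 136, 107], [14, 134, 101], [12, 130, 100], [12, 138, 98], [13, 128, 100], [15, 125, 98], [13, 134, 97], [13, 126, 99], [14, 126, 101], [12, 122, 98], [14, 126, 97], [12, 114, 101]]
```

View pics/topz.png

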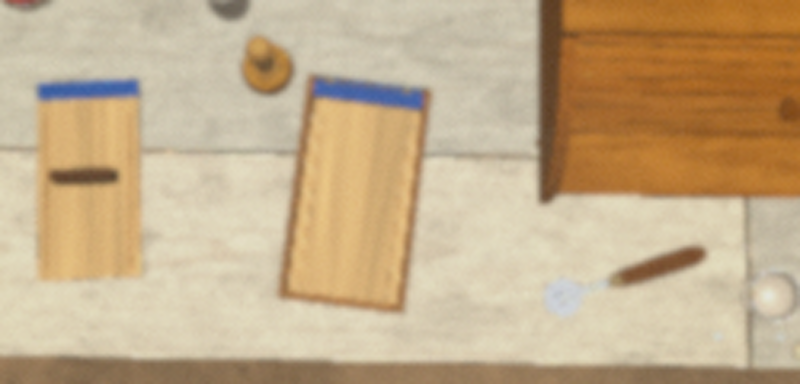

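The 3.2x crop shows the cover, the box (slightly yawed) and the wheel with its brown handle at the right end. It also shows the bread bin behind the wheel and the egg cup beyond the handle. I'll threshold on saturation and fit rectangles.

Add to h.py:
```python
K=6
def satmask(a,roi,thr,blur=0):
    x0,y0,x1,y1=roi; c=cv2.resize(a[y0:y1,x0:x1],None,fx=K,fy=K,interpolation=cv2.INTER_CUBIC)
    h=cv2.cvtColor(c,cv2.COLOR_BGR2HSV); return h,(h[...,1]>thr).astype(np.uint8)*255
def contour(m,roi):
    cs,_=cv2.findContours(m,cv2.RETR_EXTERNAL,cv2.CHAIN_APPROX_NONE)
    c=max(cs,key=cv2.contourArea)[:,0].astype(float)
    return (c+.5)/K-.5+np.array(roi[:2])
def rect(n,uv,z):
    p=plane(n,uv,z)[:,:2]; (c,s,a)=cv2.minAreaRect((p*1000).astype(np.float32))
    b=cv2.boxPoints((c,s,a)); e=[b[1]-b[0],b[2]-b[1]]; L=max(e,key=np.linalg.norm)
    if L[0]<0: L=-L
    return np.round(c,1),np.round(s,1),round(float(np.arctan2(L[1],L[0])),4)
```

Run:
```python
from h import *
a=cv2.imread("pics/top0.png")
for nm,roi,z,ts in(("cover",(198,175,250,255),.007,(75,85,95)),("box",(278,172,340,268),.045,(75,85,95)),("handle",(375,230,425,262),.010,(80,95,110))):
    for t in ts:
        h,m=satmask(a,roi,t); print(nm,t,*rect("top",contour(m,roi),z))
roi=(360,238,386,262);h,_=satmask(a,roi,0)
m=((h[...,0]>85)&(h[...,0]<130)&(h[...,1]>20)).astype(np.uint8)*255
c=contour(m,roi);print("wheel",cv2.minEnclosingCircle((plane("top",c,.01)[:,:2]*1000).astype(np.float32)))
roi=(428,242,446,262);h,_=satmask(a,roi,0)
print("points masher,egg,bin corner",plane("top",[[278,184],[437,253]],0.0)[:,:2],plane("top",[[364,222],[367,220]],0)[:,:2])
# bar
roi=(206,208,238,222);h,_=satmask(a,roi,0);m=(h[...,2]<150).astype(np.uint8)*255
print("bar",*rect("top",contour(m,roi),.042))
# scene crop
b=cv2.imread("pics/scene0.png"); cv2.imwrite("pics/scz.png",cv2.resize(b[130:310,200:420],None,fx=3.3,fy=3.3,interpolation=cv2.INTER_CUBIC))
print(R.from_rotvec(bot.observe()["eef_rot"]).as_matrix().round(3))
```

```text
cover 75 [540.5 243.8] [173.5 100.5] 0.0571
cover 85 [540.8 244. ] [171.4  98.4] 0.0628
cover 95 [541.  243.6] [169.7  95.9] 0.0572
box 75 [537.1 -12.3] [119.  210.9] -0.1086
box 85 [537.2 -12.5] [117.4 209.3] -0.1087
box 95 [530.4 -11.7] [115.5 194.4] -0.1103
handle 80 [ 475.3 -304.2] [17.6 94. ] -1.2449
handle 95 [ 475.7 -305.5] [15.4 89. ] -1.2481
handle 110 [ 476.2 -307.1] [13.5 83.4] -1.2472Traceback (most recent call last):
  File "<stdin>", line 8, in <module>
  File "h.py", line 22, in contour
    c=max(cs,key=cv2.contourArea)[:,0].astype(float)
      ~~~^^^^^^^^^^^^^^^^^^^^^^^^
ValueError: max() iterable argument is empty
```

Run:
```python
from h import *
a=cv2.imread("pics/top0.png")
roi=(358,236,384,264);h,_=satmask(a,roi,0);m=(h[...,1]<22).astype(np.uint8)*255
c=contour(m,roi);print("wheel",rect("top",c,.01))
roi=(198,175,250,255);h,_=satmask(a,roi,0);m=((h[...,1]>85)).astype(np.uint8)*255
m=cv2.morphologyEx(m,cv2.MORPH_CLOSE,np.ones((25,25)));print("cover+t",*rect("top",contour(m,roi),.006))
m=((h[...,0]>95)&(h[...,1]>60)).astype(np.uint8)*255;print("tongue",*rect("top",contour(m,roi),.005))
print("points masher,egg,bin corner",plane("top",[[278,184],[437,253]],0.0)[:,:2],plane("top",[[364,222],[367,220]],0)[:,:2])
roi=(206,208,238,222);h,_=satmask(a,roi,0);m=(h[...,2]<150).astype(np.uint8)*255
print("bar",*rect("top",contour(m,roi),.042))
b=cv2.imread("pics/scene0.png"); cv2.imwrite("pics/scz.png",cv2.resize(b[130:310,200:420],None,fx=3.3,fy=3.3,interpolation=cv2.INTER_CUBIC))
print(R.from_rotvec(bot.observe()["eef_rot"]).as_matrix().round(3))
for n,p in(("grip",[.4683,-.2837,.012]),("binfoot",[.53,-.2,0])):print(n,proj("scene",p),proj("top",p))
```

```text
wheel (array([ 443.6, -222.3]), array([57.7, 37.5]), 1.508)
cover+t [549.8 244.8] [189.4  98.5] 0.0628
tongue [638.2 249.9] [14.7 95.2] -1.5005
points masher,egg,bin corner [[ 0.65329358  0.07683196]
 [ 0.4464445  -0.41928603]] [[ 0.53837371 -0.19371665]
 [ 0.54477817 -0.20307404]]
bar [548.9 241.2] [15.  62.5] -1.4879
[[-0.959  0.282 -0.001]
 [ 0.282  0.959 -0.002]
 [ 0.    -0.002 -1.   ]]
grip [[342.40014244 262.55404962]] [[393.89731738 245.01736656]]
binfoot [[338.50075323 241.55280022]] [[366.02013966 224.72369952]]
```

View pics/scz.png

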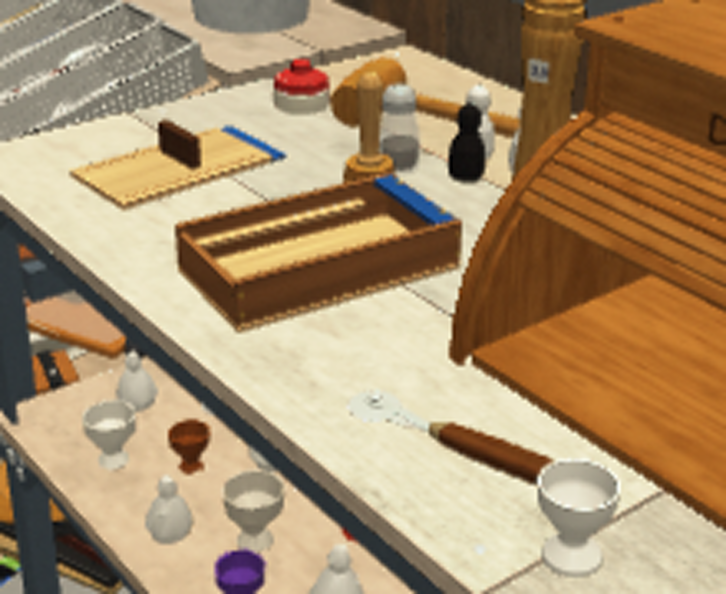

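The crop shows the wheel lying clear of the bin, and the computed grip point lands on the handle (crop px 470,437). The box fits as 210x118 mm at (537,-12.4), yaw -0.109. The cover fits as 189x98.5 at (550,244.6), yaw 0.065. The sizes match what's given, so I'll move.

Create go.py:
```python
import sys
from h import *
x,y,z,hd=map(float,sys.argv[1:5]); s=bot.observe(); M=R.from_rotvec(s["eef_rot"]).as_matrix()
d=M.T@(np.array([x,y,z])-s["eef_pos"]); a=np.arctan2(M[1,1],M[0,1])
print("t",round(s["clock"],2),"d",d.round(4),"turn",round((a-hd+np.pi)%(2*np.pi)-np.pi,4),"|d|",np.linalg.norm(d).round(3))
```

```bash
python3 go.py .46 .15 .2 .8
```

```text
t 0.1 d [-0.3991 -0.3258  0.0495] turn 0.485 |d| 0.518
```
The manual's scale: shifts go in units of 100 mm. Converting my numbers, -0.4 m is -4, -0.326 m is -3.26.

Emit:
inch_along(segments=[[-4, -3.26, 0.5, 0.485, 0.04], [-4, -3.26, 0.5, 0.485, 0.04], [-4, -3.26, 0.5, 0.485, 0.04], [-4, -3.26, 0.5, 0.485, 0.04], [-4, -3.26, 0.5, 0.485, 0.04], [-4, -3.26, 0.5, 0.485, 0.04], [-4, -3.26, 0.5, 0.485, 0.04], [-4, -3.26, 0.5, 0.485, 0.04], [-4, -3.26, 0.5, 0.485, 0.04], [-4, -3.26, 0.5, 0.485, 0.04]])

```text
clock: 0.93
eef_pos: [0.4042, 0.2317, 0.2094]
eef_rot: [-1.181, -2.911, 0.0]
contact_force: [1.8, 0.8, -0.8]
grip_width: 0.0401
finger_force: 0.0
```

```bash
python3 go.py .4683 -.2837 .1 .323
```

```text
t 0.93 d [-0.405  -0.3252  0.1094] turn 0.4773 |d| 0.531
```

Emit:
inch_along(segments=[[-4.05, -3.25, 1.1, 0.477, 0.04], [-4.05, -3.25, 1.1, 0.477, 0.04], [-4.05, -3.25, 1.1, 0.477, 0.04], [-4.05, -3.25, 1.1, 0.477, 0.04], [-4.05, -3.25, 1.1, 0.477, 0.04], [-4.05, -3.25, 1.1, 0.477, 0.04], [-4.05, -3.25, 1.1, 0.477, 0.04], [-4.05, -3.25, 1.1, 0.477, 0.04], [-4.05, -3.25, 1.1, 0.477, 0.04], [-4.05, -3.25, 1.1, 0.477, 0.04]])

```text
clock: 1.77
eef_pos: [0.4535, -0.1729, 0.1228]
eef_rot: [-1.836, -2.549, -0.0]
contact_force: [0.2, 0.1, 0.5]
grip_width: 0.04
finger_force: 0.0
```

```bash
python3 go.py .4683 -.2837 .1 .323
```

```text
t 1.77 d [-0.1098 -0.0211  0.0228] turn -0.0003 |d| 0.114
```

Emit:
inch_along(segments=[[-1.1, -0.21, 0.23, 0, 0.04], [-1.1, -0.21, 0.23, 0, 0.04], [-1.1, -0.21, 0.23, 0, 0.04], [-1.1, -0.21, 0.23, 0, 0.04], [-1.1, -0.21, 0.23, 0, 0.04]])

```text
clock: 2.18
eef_pos: [0.4681, -0.283, 0.0992]
eef_rot: [-1.838, -2.545, -0.0]
contact_force: [0.3, 0.7, 0.5]
grip_width: 0.0401
finger_force: 0.0
```

```bash
python3 go.py .4683 -.2837 .022 .323
```

```text
t 2.18 d [-0.0009  0.      0.0772] turn -0.0028 |d| 0.077
```

Emit:
inch_along(segments=[[0, 0, 0.3, 0, 0.04], [0, 0, 0.6, 0, 0.04], [0, 0, 0.77, 0, 0.04], [0, 0, 0.77, 0, 0.04], [0, 0, 0.77, 0, 0], [0, 0, 0.77, 0, 0], [0, 0, 0.77, 0, 0], [0, 0, 0.77, 0, 0], [0, 0, 0.77, 0, 0], [0, 0, 0.77, 0, 0]])

```text
clock: 3.02
eef_pos: [0.4701, -0.2824, 0.025]
eef_rot: [1.834, 2.548, 0.0]
contact_force: [0.8, 0.6, 5.6]
grip_width: 0.0153
finger_force: 59.6
```

```bash
python3 go.py .4683 -.2837 .14 .323
```

```text
t 3.02 d [-0.0009 -0.0019 -0.115 ] turn -0.0 |d| 0.115
```

In the tool's units: -0.1 m is -1, -0.08 m is -0.8.

Emit:
inch_along(segments=[[0, 0, -0.4, 0, 0], [0, 0, -0.8, 0, 0], [0, 0, -1, 0, 0], [0, 0, -1, 0, 0]])

```text
clock: 3.35
eef_pos: [0.4722, -0.2842, 0.1302]
eef_rot: [1.829, 2.541, -0.0]
contact_force: [0.1, -0.9, -0.0]
grip_width: 0.015
finger_force: 58.8
```

```bash
python3 go.py .48 -.04 .125 .323
```

```text
t 3.35 d [0.2292 0.0848 0.0038] turn -0.0001 |d| 0.244
```

In the tool's units: 0.229 m is 2.29, 0.085 m is 0.85.

Emit:
inch_along(segments=[[2.29, 0.85, 0, 0, 0], [2.29, 0.85, 0, 0, 0], [2.29, 0.85, 0, 0, 0], [2.29, 0.85, 0, 0, 0], [2.29, 0.85, 0, 0, 0], [2.29, 0.85, 0, 0, 0], [2.29, 0.85, 0, 0, 0]])

```text
clock: 3.93
eef_pos: [0.4762, -0.0319, 0.1227]
eef_rot: [-1.828, -2.552, -0.003]
contact_force: [-0.2, -0.3, -1.0]
grip_width: 0.015
finger_force: 58.8
```

```bash
python3 go.py .5452 -.0133 .125 1.462
```

```text
t 3.93 d [-0.0046  0.0713 -0.0023] turn -1.1346 |d| 0.072
```

In the tool's units: 0.0713 m is 0.713, -0.0046 m is -0.046.

Emit:
inch_along(segments=[[-0.046, 0.713, 0, -1.1346, 0], [-0.046, 0.713, 0, -1.1346, 0], [-0.046, 0.713, 0, -1.1346, 0], [-0.046, 0.713, 0, -1.1346, 0], [-0.046, 0.713, 0, -1.1346, 0], [-0.046, 0.713, 0, -1.1346, 0], [-0.046, 0.713, 0, -1.1346, 0], [-0.046, 0.713, 0, -1.1346, 0], [-0.046, 0.713, 0, -1.1346, 0], [-0.046, 0.713, 0, -1.1346, 0]])

```text
clock: 4.77
eef_pos: [0.5456, -0.0197, 0.1228]
eef_rot: [-0.168, -3.136, 0.0]
contact_force: [-0.2, 0.1, -1.2]
grip_width: 0.0148
finger_force: 58.9
```

Emit:
inch_along(segments=[[0, 0, 0, 0, 0], [0, 0, 0, 0, 0]])

```text
clock: 4.93
eef_pos: [0.5458, -0.0196, 0.1231]
eef_rot: [-0.185, -3.136, -0.0]
contact_force: [0.2, 0.4, -0.8]
grip_width: 0.0149
finger_force: 58.9
```

```bash
python3 go.py .5452 -.0133 .031 1.462
```

Run:
```python
from h import *
a=bot.capture("top");cv2.imwrite("pics/w1.png",cv2.resize(a[160:280,195:445],None,fx=3.2,fy=3.2,interpolation=cv2.INTER_CUBIC))
```

```text
t 4.93 d [0.0013 0.0062 0.0921] turn -0.0088 |d| 0.092
```

View pics/w1.png

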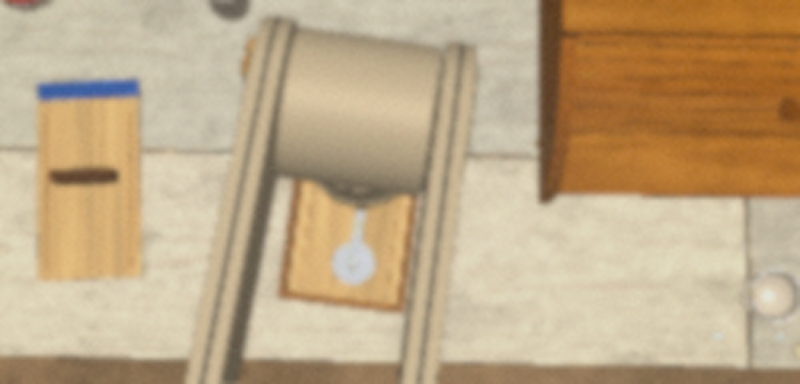

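The view shows the wheel aligned over the box with its disc toward the near end. It needs about 6 mm in +y.

In the tool's units: 0.089 m is 0.89, 0.08 m is 0.8.

Emit:
inch_along(segments=[[0.01, 0.06, 0, -0.009, 0], [0.01, 0.06, 0.3, -0.009, 0], [0.01, 0.06, 0.6, -0.009, 0], [0.01, 0.06, 0.8, -0.009, 0], [0.01, 0.06, 0.89, -0.009, 0], [0.01, 0.06, 0.89, -0.009, 0]])

```text
clock: 5.48
eef_pos: [0.5443, -0.0128, 0.0327]
eef_rot: [-0.165, -3.134, -0.001]
contact_force: [0.1, -0.7, 0.6]
grip_width: 0.0148
finger_force: 58.9
```

```bash
python3 go.py .5452 -.0133 .031 1.462
```

```text
t 5.48 d [-0.001  -0.0004  0.0017] turn 0.0039 |d| 0.002
```

In the tool's units: -0.15 m is -1.5, -0.11 m is -1.1.

Emit:
inch_along(segments=[[0, 0, 0.02, 0, 0], [0, 0, 0.02, 0, 0.038], [0, 0, 0.02, 0, 0.038], [0, 0, 0.02, 0, 0.038], [0, 0, 0.02, 0, 0.038], [0, 0, -0.3, 0, 0.038], [0, 0, -0.7, 0, 0.038], [0, 0, -1.1, 0, 0.038], [0, 0, -1.5, 0, 0.038]])

```text
clock: 6.23
eef_pos: [0.5452, -0.0133, 0.1863]
eef_rot: [-0.164, -3.137, -0.0]
contact_force: [0.8, 0.2, -0.4]
grip_width: 0.0382
finger_force: 0.0
```

```bash
python3 go.py .45 .2445 .17 1.636
```

```text
t 6.23 d [0.1216 0.2465 0.0163] turn -0.1696 |d| 0.275
```

```bash
python3 go.py .5498 .2445 .13 1.636
```

```text
t 6.23 d [0.0223 0.2569 0.0563] turn -0.1696 |d| 0.264
```

Emit:
inch_along(segments=[[0.22, 2.59, 0.5, -0.17, 0.075], [0.22, 2.59, 0.5, -0.17, 0.075], [0.22, 2.59, 0.5, -0.17, 0.075], [0.22, 2.59, 0.5, -0.17, 0.075], [0.22, 2.59, 0.5, -0.17, 0.075], [0.22, 2.59, 0.5, -0.17, 0.075], [0.22, 2.59, 0.5, -0.17, 0.075], [0.22, 2.59, 0.5, -0.17, 0.075], [0.22, 2.59, 0.5, -0.17, 0.075]])

```text
clock: 6.98
eef_pos: [0.5504, 0.2469, 0.1343]
eef_rot: [0.106, -3.139, 0.001]
contact_force: [0.8, -1.4, 0.4]
grip_width: 0.0751
finger_force: 0.0
```

```bash
python3 go.py .5498 .2445 .032 1.636
```

Run:
```python
from h import *
a=bot.capture("top");cv2.imwrite("pics/w2.png",cv2.resize(a[160:280,195:445],None,fx=3.2,fy=3.2,interpolation=cv2.INTER_CUBIC))
```

```text
t 6.98 d [ 0.0008 -0.0023  0.1023] turn 0.0026 |d| 0.102
```

View pics/w2.png

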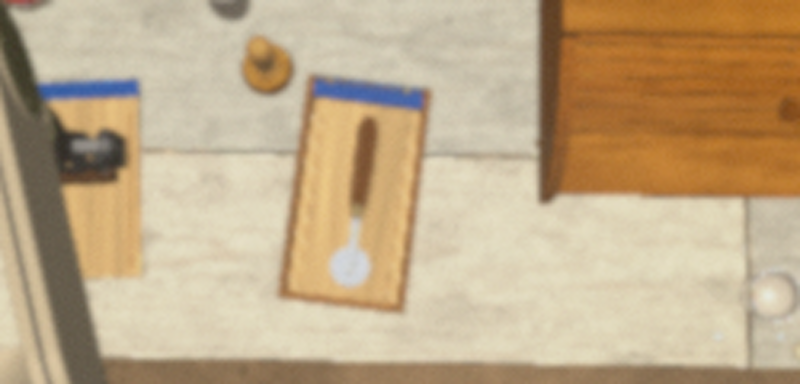

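The wheel lies lengthwise in the box (disc at crop 350,265, handle up to 368,120). Next I'll grip the cover's bar across its 60 mm width, so the cover can pivot about its y axis.

In the tool's units: 0.03 m is 0.3, 0.103 m is 1.03.

Emit:
inch_along(segments=[[0.01, -0.02, 0.3, 0, 0.075], [0.01, -0.02, 0.6, 0, 0.075], [0.01, -0.02, 0.85, 0, 0.075], [0.01, -0.02, 1.02, 0, 0.075], [0.01, -0.02, 1.03, 0, 0.075], [0.01, -0.02, 1.03, 0, 0.05], [0.01, -0.02, 1.03, 0, 0.05], [0.01, -0.02, 1.03, 0, 0.05], [0.01, -0.02, 1.03, 0, 0.05], [0.01, -0.02, 1.03, 0, 0.05]])

```text
clock: 7.87
eef_pos: [0.5508, 0.2446, 0.0328]
eef_rot: [-0.103, 3.138, 0.001]
contact_force: [0.8, 0.4, -1.3]
grip_width: 0.0586
finger_force: 64.4
```

```bash
python3 go.py .5498 .2445 .12 1.636
```

```text
t 7.87 d [ 0.0008 -0.     -0.0872] turn 0.0005 |d| 0.087
```

In the tool's units: -0.17 m is -1.7, -0.16 m is -1.6.

Emit:
inch_along(segments=[[0, 0, -0.4, 0, 0.05], [0, 0, -0.8, 0, 0.05], [0, 0, -1.2, 0, 0.05], [0, 0, -1.6, 0, 0.05], [0, 0, -1.7, 0, 0.05]])

```text
clock: 8.28
eef_pos: [0.5533, 0.2458, 0.2108]
eef_rot: [-0.103, 3.128, 0.006]
contact_force: [1.5, 0.6, -1.0]
grip_width: 0.0586
finger_force: 65.6
```

```bash
python3 go.py .51 -.0095 .2 1.462
```

```text
t 8.28 d [ 0.0601 -0.2519  0.0093] turn 0.1749 |d| 0.259
```

In the tool's units: -0.252 m is -2.52, 0.06 m is 0.6.

Emit:
inch_along(segments=[[0.6, -2.52, 0.05, 0.175, 0.05], [0.6, -2.52, 0.05, 0.175, 0.05], [0.6, -2.52, 0.05, 0.175, 0.05], [0.6, -2.52, 0.05, 0.175, 0.05], [0.6, -2.52, 0.05, 0.175, 0.05], [0.6, -2.52, 0.05, 0.175, 0.05], [0.6, -2.52, 0.05, 0.175, 0.05], [0.6, -2.52, 0.05, 0.175, 0.05]])

```text
clock: 8.95
eef_pos: [0.5061, -0.0137, 0.1966]
eef_rot: [0.178, 3.136, -0.001]
contact_force: [0.7, -0.3, -1.6]
grip_width: 0.0589
finger_force: 65.7
```

Emit:
inch_along(segments=[[0, 0, 0.4, 0, 0.05], [0, 0, 0.8, 0, 0.05], [0, 0, 0.85, 0, 0.05], [0, 0, 0.85, 0, 0.05]])

```text
clock: 9.28
eef_pos: [0.504, -0.0096, 0.1085]
eef_rot: [-0.17, -3.13, -0.001]
contact_force: [-0.1, 0.8, -1.1]
grip_width: 0.0589
finger_force: 65.6
```

```bash
python3 go.py .5173 -.0102 .09 1.462
```

Run:
```python
from h import *
for n,(u0,v0,u1,v1) in(("top",(240,150,370,290)),("scene",(200,120,420,290))):
    a=bot.capture(n);cv2.imwrite(f"pics/raw_{n}.png",a);cv2.imwrite(f"pics/c1{n}.png",cv2.resize(a[v0:v1,u0:u1],None,fx=3.5,fy=3.5,interpolation=cv2.INTER_CUBIC))
a=cv2.imread("pics/c1top.png");b=cv2.imread("pics/c1scene.png");b=b[:490,:340]
```

```text
t 9.28 d [-0.0135  0.0008  0.0184] turn 0.0005 |d| 0.023
```

View pics/c1scene.png

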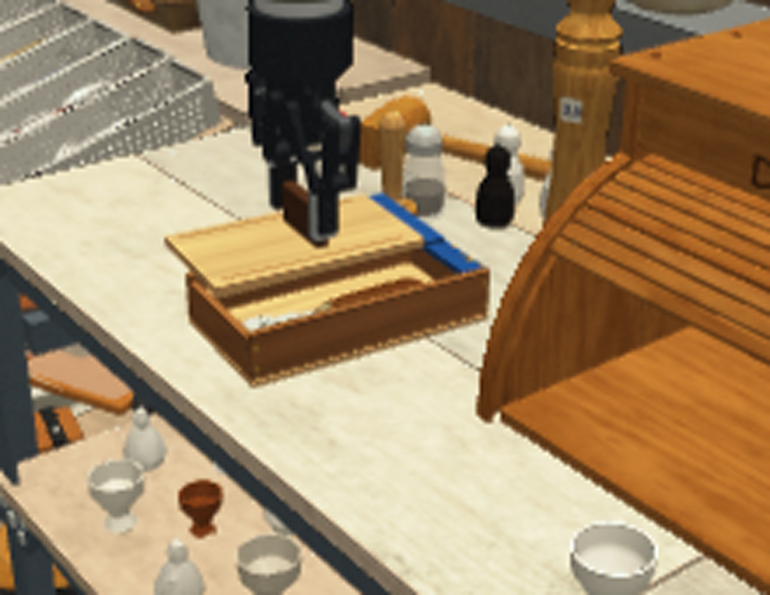

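The cover hangs level above the box with its tongue toward the lip. I'll compare its corners with the box corners in both cameras.

Run:
```python
from h import *
th=-.1087
def W(c,p,yaw):
    p=np.atleast_2d(np.array(p,float))/1000; q=p.copy(); q[:,0]=p[:,0]*np.cos(yaw)-p[:,1]*np.sin(yaw); q[:,1]=p[:,0]*np.sin(yaw)+p[:,1]*np.cos(yaw); return q+c
C=W([.504,-.0096,.1085-.0328],[[-96,49,8],[-96,-49,8],[78,-49,8],[96,-49,5],[-96,-49,0]],th)
B=W([.5372,-.0124,0],[[-106,59,40],[-106,-59,40],[106,-59,46],[-106,-59,0]],th)
for n,o in(("scene",(200,120)),("top",(240,150))):
    print(n,"cover",((proj(n,C)-o)*3.5).round(0).tolist(),"box",((proj(n,B)-o)*3.5).round(0).tolist())
```

```text
scene cover [[159.0, 239.0], [213.0, 290.0], [421.0, 238.0], [440.0, 236.0], [214.0, 300.0]] box [[185.0, 278.0], [251.0, 341.0], [491.0, 268.0], [253.0, 389.0]]
top cover [[149.0, 390.0], [269.0, 405.0], [295.0, 195.0], [297.0, 174.0], [268.0, 405.0]] box [[144.0, 360.0], [282.0, 378.0], [313.0, 132.0], [281.0, 378.0]]
```

View pics/c1top.png

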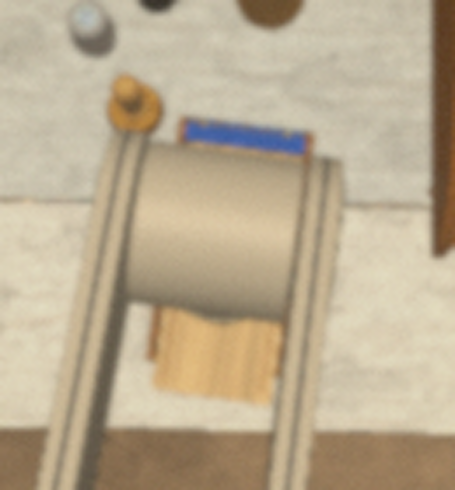

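Run:
```python
from h import *
a=cv2.imread("pics/raw_top.png"); th=-.1087
roi=(276,240,326,270)
h,_=satmask(a,roi,0); o=np.array(roi[:2])
# pale wood: sat>85,val>150
f=(h[...,1]>85)&(h[...,2]>165)
def tobox(p): d=p[:,:2]-[.5372,-.0124]; return np.c_[d@[np.cos(th),np.sin(th)],d@[-np.sin(th),np.cos(th)]]*1000
m=f.astype(np.uint8)*255; c=contour(m,roi); p=tobox(plane("top",c,.0835))
print("near edge x",np.percentile(p[:,0],[0,5,10]).round(1))
for lo,hi in((-126,-121),(-121,-116),(-116,-111),(-111,-106)):
    q=p[(p[:,0]>lo)&(p[:,0]<hi)]
    if len(q): print(lo,q[:,1].min().round(1),q[:,1].max().round(1))
# near edge slope
q=p[(p[:,0]<np.percentile(p[:,0],30))&(abs(p[:,1])<40)]; q=q[q[:,0]<np.median(q[:,0])+3]; print("edge slope",np.polyfit(q[:,1],q[:,0],1))
```

```text
near edge x [-127.7 -126.9 -126.6]
-126 -49.7 46.9
-121 -49.9 47.4
-116 -49.6 46.8
-111 -50.3 47.5
edge slope [ 1.74648117e-02 -1.26478363e+02]
```

In the tool's units: -0.0145 m is -0.145, 0.0014 m is 0.014.

Emit:
inch_along(segments=[[-0.145, 0.014, 0, -0.01, 0.05], [-0.145, 0.014, 0.15, -0.01, 0.05], [-0.145, 0.014, 0.27, -0.01, 0.05], [-0.145, 0.014, 0.27, -0.01, 0.05], [-0.145, 0.014, 0.27, -0.01, 0.05]])

```text
clock: 9.8
eef_pos: [0.5209, -0.0108, 0.0848]
eef_rot: [-0.155, -3.137, -0.0]
contact_force: [0.6, 0.0, -1.2]
grip_width: 0.059
finger_force: 65.7
```

Run:
```python
from h import *
a=bot.capture("top");cv2.imwrite("pics/raw_top2.png",a); th=-.1087
roi=(276,238,326,270); h,_=satmask(a,roi,0)
def tobox(p): d=p[:,:2]-[.5372,-.0124]; return np.c_[d@[np.cos(th),np.sin(th)],d@[-np.sin(th),np.cos(th)]]*1000
m=((h[...,1]>85)&(h[...,2]>165)).astype(np.uint8)*255; p=tobox(plane("top",contour(m,roi),bot.observe()["eef_pos"][2]-.0248))
for lo,hi in((-106,-101),(-101,-96),(-96,-91)):
    q=p[(p[:,0]>lo)&(p[:,0]<hi)]
    if len(q): print(lo,q[:,1].min().round(1),q[:,1].max().round(1))
q=p[(p[:,0]<np.percentile(p[:,0],30))&(abs(p[:,1])<40)]; q=q[q[:,0]<np.median(q[:,0])+3]; print("edge",np.polyfit(q[:,1],q[:,0],1))
print("TCP box",tobox(bot.observe()["eef_pos"][None]))
```

```bash
python3 go.py .5173 -.0102 .09 1.462
```

```text
-106 -51.3 55.7
-101 -52.0 56.4
-96 -52.2 56.8
edge [ 1.35558538e-02 -1.08588848e+02]
TCP box [[-15.973069    -0.28492126]]
t 9.85 d [ 0.004   0.0004 -0.0048] turn 0.0098 |d| 0.006
```

In the tool's units: 0.009 m is 0.09, 0.004 m is 0.04.

Emit:
inch_along(segments=[[0.04, 0.006, 0, -0.005, 0.05], [0.04, 0.006, 0.04, -0.005, 0.05], [0.04, 0.006, 0.09, -0.005, 0.05], [0.04, 0.006, 0.09, -0.005, 0.05]])

```text
clock: 10.18
eef_pos: [0.5166, -0.0101, 0.0746]
eef_rot: [-0.148, -3.137, -0.0]
contact_force: [-0.7, 0.0, -2.0]
grip_width: 0.0586
finger_force: 65.7
```

Emit:
inch_along(segments=[[0, 0, 0.03, 0, 0.05], [0, 0, 0.03, 0, 0.05]])

```text
clock: 10.35
eef_pos: [0.5172, -0.0101, 0.0721]
eef_rot: [-0.148, -3.138, -0.0]
contact_force: [0.2, 0.4, 0.2]
grip_width: 0.0586
finger_force: 65.9
```

Emit:
inch_along(segments=[[0, 0, 0.02, 0, 0.05], [0, 0, 0.02, 0, 0.05]])

```text
clock: 10.52
eef_pos: [0.5177, -0.0102, 0.0709]
eef_rot: [0.148, 3.137, -0.0]
contact_force: [-0.4, 0.0, 4.9]
grip_width: 0.0587
finger_force: 66.4
```

Emit:
inch_along(segments=[[0, 0, 0.02, 0, 0.05], [0, 0, 0.02, 0, 0.05]])

```text
clock: 10.68
eef_pos: [0.5183, -0.0102, 0.0694]
eef_rot: [0.148, 3.136, -0.0]
contact_force: [0.7, 0.9, 6.8]
grip_width: 0.0588
finger_force: 66.7
```

Run:
```python
from h import *
for n,(u0,v0,u1,v1) in(("scene",(230,160,360,250)),):
    a=bot.capture(n);cv2.imwrite(f"pics/c2{n}.png",cv2.resize(a[v0:v1,u0:u1],None,fx=6,fy=6,interpolation=cv2.INTER_CUBIC))
```

View pics/c2scene.png

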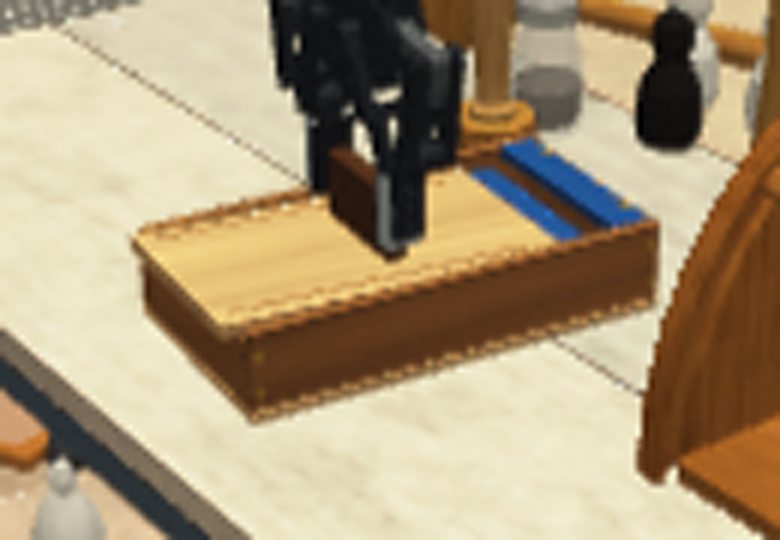

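The cover's board sits between the side walls, with its near end on the near wall and its tongue still short of the lip (tongue at crop 525,205, lip at 570,180). I'll keep pressing down to tilt it.

The manual's scale: shifts go in units of 100 mm. Converting my numbers, 0.002 m is 0.02.

Emit:
inch_along(segments=[[0, 0, 0.02, 0, 0.05], [0, 0, 0.02, 0, 0.05]])

```text
clock: 10.9
eef_pos: [0.5189, -0.0103, 0.0678]
eef_rot: [0.148, 3.135, -0.0]
contact_force: [2.8, 0.4, 5.9]
grip_width: 0.0583
finger_force: 66.6
```

Emit:
inch_along(segments=[[0, 0, 0.02, 0, 0.05], [0, 0, 0.02, 0, 0.05]])

```text
clock: 11.07
eef_pos: [0.5191, -0.0103, 0.0675]
eef_rot: [0.148, 3.135, -0.0]
contact_force: [-5.4, 0.4, 20.7]
grip_width: 0.0586
finger_force: 68.3
```

Emit:
inch_along(segments=[[0, 0, 0.01, 0, 0.05], [0, 0, 0.01, 0, 0.05]])

```text
clock: 11.23
eef_pos: [0.5191, -0.0103, 0.0674]
eef_rot: [0.148, 3.135, -0.0]
contact_force: [-11.4, 0.9, 31.3]
grip_width: 0.0587
finger_force: 69.5
```

The force jumped, so the tongue end is on the ledges. I'll ease off slightly and slide it forward under the lip.

Emit:
inch_along(segments=[[0, 0, -0.025, 0, 0.05], [0, 0, -0.025, 0, 0.05], [-0.02, 0, -0.025, 0, 0.05], [-0.04, 0, -0.025, 0, 0.05], [-0.06, 0, -0.025, 0, 0.05], [-0.06, 0, -0.025, 0, 0.05]])

```text
clock: 11.73
eef_pos: [0.5229, -0.0106, 0.0673]
eef_rot: [-0.148, -3.137, -0.0]
contact_force: [-9.0, 1.7, 17.3]
grip_width: 0.0584
finger_force: 67.8
```

Emit:
inch_along(segments=[[-0.02, 0, 0, 0, 0.05], [-0.04, 0, 0, 0, 0.05], [-0.06, 0, 0, 0, 0.05], [-0.06, 0, 0, 0, 0.05]])

```text
clock: 12.07
eef_pos: [0.5286, -0.0111, 0.0669]
eef_rot: [-0.148, -3.136, -0.0]
contact_force: [-10.1, 1.8, 15.5]
grip_width: 0.059
finger_force: 67.6
```

Run:
```python
from h import *
a=bot.capture("scene")[160:250,230:360];cv2.imwrite(f"pics/c3.png",cv2.resize(a,None,fx=6,fy=6,interpolation=cv2.INTER_CUBIC))
```

```text
(no output)
```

View pics/c3.png

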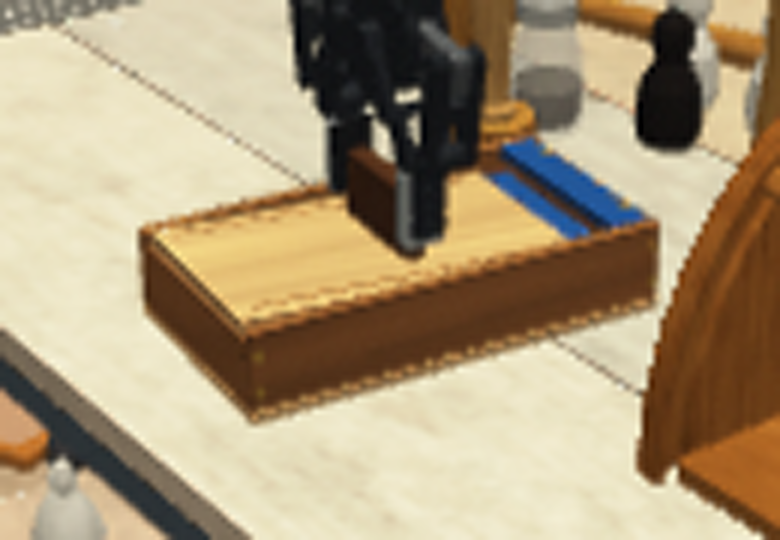

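The board now lies further forward, with its near edge close to the near wall and the tongue at the lip (crop 540,205). That was my last picture, so I'll measure from here on. First, the near edge in the top view.

Create near.py:
```python
from h import *
import sys
z=float(sys.argv[1]); a=bot.capture("top"); th=-.1087
def tobox(p): d=p[:,:2]-[.5372,-.0124]; return np.c_[d@[np.cos(th),np.sin(th)],d@[-np.sin(th),np.cos(th)]]*1000
cs,sn=np.cos(th),np.sin(th); g=cv2.cvtColor(a,cv2.COLOR_BGR2HSV).astype(np.float32)
xs=np.arange(-125,-70,2.)
ys=np.arange(-25,26,5.)
X,Y=np.meshgrid(xs,ys,indexing="ij")
P=np.stack([.5372+(X*cs-Y*sn)/1000,-.0124+(X*sn+Y*cs)/1000,np.full_like(X,z)],-1).reshape(-1,3)
uv=proj("top",P).astype(np.float32).reshape(*X.shape,2)
s=cv2.remap(g,uv[...,0],uv[...,1],cv2.INTER_LINEAR)
print("x/val/sat at plane",z)
for x,r in zip(xs,np.median(s,axis=1)): print(int(x),r[2].round(),r[1].round(),end=" | ")
print("\nTCP box",tobox(bot.observe()["eef_pos"][None]).round(1))
```

```bash
python3 near.py .047
```

```text
x/val/sat at plane 0.047
-125 220.0 45.0 | -123 221.0 44.0 | -121 220.0 43.0 | -119 221.0 43.0 | -117 221.0 43.0 | -115 221.0 43.0 | -113 221.0 43.0 | -111 220.0 44.0 | -109 216.0 48.0 | -107 209.0 58.0 | -105 203.0 74.0 | -103 205.0 93.0 | -101 210.0 106.0 | -99 215.0 109.0 | -97 217.0 112.0 | -95 217.0 113.0 | -93 217.0 113.0 | -91 216.0 111.0 | -89 215.0 112.0 | -87 215.0 112.0 | -85 217.0 113.0 | -83 217.0 112.0 | -81 216.0 113.0 | -79 217.0 113.0 | -77 217.0 112.0 | -75 217.0 112.0 | -73 216.0 112.0 | -71 215.0 112.0 | 
TCP box [[-8.7  0.4]]
```

In the tool's units: -0.004 m is -0.04, -0.002 m is -0.02.

Emit:
inch_along(segments=[[-0.02, 0, 0, 0, 0.05], [-0.04, 0, 0, 0, 0.05], [-0.04, 0, 0, 0, 0.05], [-0.04, 0, 0, 0, 0.05]])

```text
clock: 12.5
eef_pos: [0.5326, -0.0115, 0.0667]
eef_rot: [-0.148, -3.136, -0.0]
contact_force: [-7.3, 0.7, 12.7]
grip_width: 0.0589
finger_force: 67.3
```

```bash
python3 near.py .047|tail -1
```

```text
TCP box [[-4.7  0.4]]
```

Emit:
inch_along(segments=[[0, 0, -0.03, 0, 0.05], [0, 0, -0.06, 0, 0.05], [0, 0, -0.06, 0, 0.05]])

```text
clock: 12.8
eef_pos: [0.5328, -0.0116, 0.0717]
eef_rot: [-0.148, -3.137, -0.0]
contact_force: [2.1, -0.1, -6.7]
grip_width: 0.0587
finger_force: 65.8
```

Emit:
inch_along(segments=[[0, 0, -0.03, 0, 0.05], [0, 0, -0.03, 0, 0.05]])

```text
clock: 12.97
eef_pos: [0.5326, -0.0116, 0.0743]
eef_rot: [-0.148, -3.137, -0.0]
contact_force: [2.7, -0.7, -10.1]
grip_width: 0.0588
finger_force: 66.7
```

A downward pull of 10 N while lifting means the tongue is caught under the lip. I'll lift a little more to increase the tilt, nudging forward.

In the tool's units: -0.005 m is -0.05, -0.003 m is -0.03.

Emit:
inch_along(segments=[[-0.01, 0, -0.03, 0, 0.05], [-0.02, 0, -0.05, 0, 0.05], [-0.02, 0, -0.05, 0, 0.05], [-0.02, 0, -0.05, 0, 0.05]])

```text
clock: 13.3
eef_pos: [0.5348, -0.0119, 0.0798]
eef_rot: [-0.148, -3.137, 0.0]
contact_force: [-0.6, -1.7, -6.5]
grip_width: 0.0588
finger_force: 66.7
```

```bash
python3 near.py .06
```

```text
x/val/sat at plane 0.06
-125 219.0 45.0 | -123 220.0 44.0 | -121 221.0 43.0 | -119 221.0 42.0 | -117 221.0 43.0 | -115 221.0 43.0 | -113 221.0 43.0 | -111 220.0 44.0 | -109 215.0 48.0 | -107 205.0 57.0 | -105 190.0 77.0 | -103 180.0 100.0 | -101 179.0 115.0 | -99 189.0 119.0 | -97 201.0 116.0 | -95 210.0 115.0 | -93 217.0 115.0 | -91 217.0 114.0 | -89 217.0 114.0 | -87 216.0 115.0 | -85 217.0 114.0 | -83 216.0 115.0 | -81 216.0 115.0 | -79 217.0 114.0 | -77 216.0 115.0 | -75 215.0 115.0 | -73 216.0 115.0 | -71 217.0 114.0 | 
TCP box [[-2.5  0.3]]
```

Emit:
inch_along(segments=[[-0.005, 0, 0.03, 0, 0.05], [-0.005, 0, 0.06, 0, 0.05], [-0.005, 0, 0.06, 0, 0.05]])

```text
clock: 13.6
eef_pos: [0.5363, -0.0119, 0.0742]
eef_rot: [0.148, 3.137, -0.0]
contact_force: [-0.2, -0.8, -1.4]
grip_width: 0.0584
finger_force: 67.4
```

Emit:
inch_along(segments=[[0, 0, 0.03, 0, 0.05], [0, 0, 0.05, 0, 0.05], [0, 0, 0.05, 0, 0.05]])

```text
clock: 13.85
eef_pos: [0.5364, -0.0119, 0.0697]
eef_rot: [0.148, 3.137, -0.0]
contact_force: [-2.8, -0.4, 6.7]
grip_width: 0.0584
finger_force: 68.4
```

Emit:
inch_along(segments=[[0, 0, 0.03, 0, 0.05], [0, 0, 0.03, 0, 0.05]])

```text
clock: 14.02
eef_pos: [0.5369, -0.0119, 0.0673]
eef_rot: [0.148, 3.135, -0.0]
contact_force: [-4.2, 0.3, 9.7]
grip_width: 0.0586
finger_force: 68.9
```

```bash
python3 near.py .045
```

```text
x/val/sat at plane 0.045
-125 220.0 45.0 | -123 220.0 45.0 | -121 221.0 43.0 | -119 221.0 43.0 | -117 221.0 42.0 | -115 220.0 42.0 | -113 221.0 43.0 | -111 220.0 44.0 | -109 216.0 49.0 | -107 206.0 58.0 | -105 191.0 77.0 | -103 179.0 104.0 | -101 174.0 125.0 | -99 178.0 128.0 | -97 189.0 123.0 | -95 200.0 118.0 | -93 211.0 114.0 | -91 215.0 113.0 | -89 216.0 112.0 | -87 216.0 112.0 | -85 215.0 112.0 | -83 216.0 112.0 | -81 217.0 112.0 | -79 216.0 113.0 | -77 216.0 112.0 | -75 217.0 113.0 | -73 217.0 112.0 | -71 217.0 112.0 | 
TCP box [[-0.2  0.5]]
```

The near edge is at about -96, inside the wall. I'll keep pressing down, easing back 1.5 mm to centre it.

Emit:
inch_along(segments=[[0.015, 0, 0.02, 0, 0.05], [0.015, 0, 0.03, 0, 0.05], [0.015, 0, 0.03, 0, 0.05]])

```text
clock: 14.32
eef_pos: [0.5357, -0.0118, 0.0649]
eef_rot: [0.147, 3.135, -0.0]
contact_force: [-6.0, 1.0, 11.3]
grip_width: 0.0584
finger_force: 69.5
```

Emit:
inch_along(segments=[[0, 0, 0.02, 0, 0.05], [0, 0, 0.02, 0, 0.05]])

```text
clock: 14.48
eef_pos: [0.535, -0.0117, 0.0624]
eef_rot: [0.148, 3.136, -0.0]
contact_force: [-7.8, 0.6, 11.5]
grip_width: 0.0586
finger_force: 69.9
```

Emit:
inch_along(segments=[[0, 0, 0.015, 0, 0.05], [0, 0, 0.015, 0, 0.05]])

```text
clock: 14.65
eef_pos: [0.535, -0.0118, 0.0623]
eef_rot: [0.148, 3.137, -0.0]
contact_force: [-14.7, 1.8, 25.7]
grip_width: 0.0589
finger_force: 71.2
```

It's seated: the force jumped at TCP z 0.062 and 0.063 was expected. I'll release with a limited opening and lift.

In the tool's units: -0.0015 m is -0.015.

Emit:
inch_along(segments=[[0, 0, -0.015, 0, 0.067], [0, 0, -0.015, 0, 0.067], [0, 0, -0.015, 0, 0.067], [0, 0, -0.015, 0, 0.067], [0, 0, -0.015, 0, 0.067]])

```text
clock: 15.07
eef_pos: [0.534, -0.0117, 0.0606]
eef_rot: [-0.148, -3.138, -0.0]
contact_force: [0.7, 0.0, 0.3]
grip_width: 0.0671
finger_force: 0.0
```

Emit:
inch_along(segments=[[0, 0, -0.1, 0, 0.067], [0, 0, -0.3, 0, 0.067], [0, 0, -0.7, 0, 0.067], [0, 0, -1, 0, 0.067], [0, 0, -1.4, 0, 0.067]])

```text
clock: 15.48
eef_pos: [0.5329, -0.0116, 0.2013]
eef_rot: [-0.148, -3.135, -0.0]
contact_force: [1.1, 0.2, -1.0]
grip_width: 0.0673
finger_force: 0.0
```

Emit:
inch_along(segments=[[0.3, 0.4, 0, 0, 0.067], [0.6, 0.8, 0, 0, 0.067], [0.8, 1.2, 0, 0, 0.067], [0.8, 1.6, 0, 0, 0.067], [0.8, 2, 0, 0, 0.067], [0.8, 2.4, 0, 0, 0.067], [0.8, 2.8, 0, 0, 0.067], [0.8, 2.8, 0, 0, 0.067]])

```text
clock: 16.15
eef_pos: [0.4803, 0.2798, 0.2018]
eef_rot: [0.143, 3.138, 0.004]
contact_force: [-0.1, -0.2, 0.5]
grip_width: 0.0671
finger_force: 0.0
```

Run:
```python
from h import *
a=bot.capture("top");cv2.imwrite("pics/end_top.png",a); cv2.imwrite("pics/end_scene.png",bot.capture("scene")); th=-.1087
cs,sn=np.cos(th),np.sin(th); g=cv2.cvtColor(a,cv2.COLOR_BGR2HSV).astype(np.float32)
def S(pts,z):
    p=np.array(pts,float); P=np.c_[.5372+(p[:,0]*cs-p[:,1]*sn)/1000,-.0124+(p[:,0]*sn+p[:,1]*cs)/1000,np.full(len(p),z)]
    uv=proj("top",P).astype(np.float32)[:,None]; return cv2.remap(g,uv[...,0],uv[...,1],cv2.INTER_LINEAR)[:,0].round().astype(int).tolist()
print("along x near"); xs=range(-110,-84,2)
for x,a_,b_ in zip(xs,S([(x,-30) for x in xs],.038),S([(x,30) for x in xs],.038)):print(x,a_[2],b_[2],end=" | ")
print("\nalong x far, y=0"); xs=range(56,112,3)
for x,a_ in zip(xs,S([(x,15) for x in xs],.04)):print(x,a_,end=" | ")
ys=range(-64,66,2)
for x in(-80,40):
    print("\nacross at",x)
    for y,a_ in zip(ys,S([(x,y) for y in ys],.04)):
        if abs(y)>38: print(y,a_[2],end=" | ")
```

```text
along x near
-110 224 222 | -108 220 216 | -106 212 203 | -104 197 191 | -102 186 182 | -100 181 185 | -98 185 195 | -96 195 208 | -94 203 216 | -92 208 219 | -90 209 220 | -88 210 220 | -86 210 220 | 
along x far, y=0
56 [18, 111, 221] | 59 [18, 110, 221] | 62 [18, 111, 221] | 65 [18, 110, 220] | 68 [18, 110, 220] | 71 [18, 106, 220] | 74 [15, 87, 205] | 77 [91, 47, 170] | 80 [122, 78, 157] | 83 [112, 128, 159] | 86 [111, 139, 155] | 89 [111, 143, 156] | 92 [111, 147, 162] | 95 [110, 148, 166] | 98 [111, 136, 163] | 101 [112, 106, 154] | 104 [113, 64, 147] | 107 [87, 26, 158] | 110 [23, 20, 183] | 
across at -80
-64 217 | -62 210 | -60 197 | -58 181 | -56 172 | -54 171 | -52 183 | -50 197 | -48 214 | -46 218 | -44 219 | -42 217 | -40 218 | 40 208 | 42 209 | 44 210 | 46 206 | 48 198 | 50 187 | 52 178 | 54 171 | 56 174 | 58 182 | 60 195 | 62 205 | 64 212 | 
across at 40
-64 214 | -62 204 | -60 193 | -58 177 | -56 171 | -54 173 | -52 184 | -50 197 | -48 210 | -46 211 | -44 212 | -42 213 | -40 217 | 40 208 | 42 210 | 44 211 | 46 211 | 48 203 | 50 190 | 52 168 | 54 163 | 56 166 | 58 177 | 60 186 | 62 192 | 64 194 |
```

The cover is centred (near edge about -97, lateral within 1 mm, tongue under the lip). To check it lies level, I'll probe the near end lightly with closed fingers. The board top at z 38 mm should touch at TCP z of about 0.057.

```bash
python3 go.py .4676 -.0048 .1 1.462
```

```text
t 16.25 d [-0.0127 -0.2818  0.1012] turn 0.0183 |d| 0.3
```

Emit:
inch_along(segments=[[0.45, -2.82, 0.4, 0, 0], [0.45, -2.82, 0.4, 0, 0], [0.45, -2.82, 0.4, 0, 0], [0.45, -2.82, 0.4, 0, 0], [0.45, -2.82, 0.4, 0, 0], [0.45, -2.82, 0.4, 0, 0], [0.45, -2.82, 0.4, 0, 0], [0.45, -2.82, 0.4, 0, 0], [0.45, -2.82, 0.4, 0, 0]])

```text
clock: 17.0
eef_pos: [0.4086, -0.0048, 0.1609]
eef_rot: [-0.157, -3.138, 0.001]
contact_force: [0.1, -0.0, -0.1]
grip_width: -0.0001
finger_force: 0.0
```

```bash
python3 go.py .4676 -.0048 .062 1.462
```

```text
t 17.0 d [-0.0588  0.0059  0.0989] turn 0.0085 |d| 0.115
```

Emit:
inch_along(segments=[[-0.3, 0.03, 0.3, 0, 0], [-0.59, 0.06, 0.6, 0, 0], [-0.59, 0.06, 0.85, 0, 0], [-0.59, 0.06, 0.95, 0, 0], [-0.59, 0.06, 0.95, 0, 0]])

```text
clock: 17.42
eef_pos: [0.466, -0.0006, 0.063]
eef_rot: [-0.146, -3.131, -0.001]
contact_force: [-1.4, 0.3, -0.2]
grip_width: -0.0002
finger_force: 0.0
```

Emit:
inch_along(segments=[[0, 0, 0.03, 0, 0], [0, 0, 0.03, 0, 0]])

```text
clock: 17.58
eef_pos: [0.4694, -0.0013, 0.0644]
eef_rot: [0.147, 3.136, -0.0]
contact_force: [-0.6, 0.5, 0.4]
grip_width: -0.0004
finger_force: 0.0
```

Emit:
inch_along(segments=[[0, 0, 0.03, 0, 0], [0, 0, 0.03, 0, 0]])

```text
clock: 17.75
eef_pos: [0.4696, -0.0015, 0.0613]
eef_rot: [0.148, 3.136, -0.0]
contact_force: [-1.1, 0.0, -0.5]
grip_width: -0.0003
finger_force: 0.0
```

Emit:
inch_along(segments=[[0, 0, 0.03, 0, 0], [0, 0, 0.03, 0, 0]])

```text
clock: 17.92
eef_pos: [0.469, -0.0016, 0.0573]
eef_rot: [0.148, 3.137, -0.0]
contact_force: [-0.3, 1.0, 1.1]
grip_width: -0.0
finger_force: 0.0
```

There's no meaningful contact down to 0.0573, so the near end isn't raised. I'll retreat and hand in.

In the tool's units: -0.14 m is -1.4, -0.11 m is -1.1.

Emit:
inch_along(segments=[[0, 0, -0.3, 0, 0], [0, 0, -0.7, 0, 0], [0, 0, -1.1, 0, 0], [0, 0, -1.4, 0, 0], [0, 0, -1.4, 0, 0], [0, 0, -1.4, 0, 0], [0, 0, -1.4, 0, 0]])

```text
clock: 18.5
eef_pos: [0.4686, -0.0015, 0.1966]
eef_rot: [-0.148, -3.138, -0.0]
contact_force: [-1.0, 1.0, -0.1]
grip_width: 0.0001
finger_force: 0.0
```

```bash
python3 -c "
from rig import bot
print(bot.close_job())"
```

```text
the job is handed in; nothing more can be done
None
```

I handed the job in at about 18.5 s: the pastry wheel lies lengthwise in the box and the cover is hooked under the lip, centred within about 2 mm, with its near end probed level; no verdict was returned, and I took no final check of the bystanders.

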